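# Set the length stop of a bar bender and feed the bar up to it

## Robot

A 7-joint arm with a two-finger parallel gripper is mounted at the origin on the work surface. World frame = base frame: x ahead of the robot, y to its left, z up, the work surface at z = 0. Lengths are in m, angles in rad, forces in N, time in s.
With the tool pointing down it reaches from about 0.4 to 0.85 m from the base axis. Payload 4.5 kg.
Tool frame: the origin (TCP) lies midway between the tips of the shut fingers; the grasp point (between the pads) lies 19 mm behind it (manip.grip_point_offset is the distance from the TCP to the grasp point, in m); z points along the fingers, x is the direction in which the jaws open and shut, and the axes are right-handed (so a half turn about z gives the same grasp; the last joint's range is limited). The gripper opens to 85 mm and grips with 20 to 120 N. Pads are 22 mm wide; open, the fingers measure 114 mm over their backs; the gripper's body (76 mm by 85 mm) begins 54 mm behind the grasp point. The pads swing forward as they close: fully open they stand 13 mm farther back than shut.
Start: joints at [-1.073, 0.689, -0.195, 1.565, 0.157, 0.902, -0.215], TCP at [0.28, 0.559, 0.231] pointing down, gripper open.
Joint ranges: [-3.01, 3.01], [-0.46, 2.08], [-1.47, 1.51], [0.13, 2.56], [-1, 4.14], [0.04, 2.09], [-2.66, 2.66]. Speed limits (rad/s): [2.57, 2.57, 3.14, 3.14, 3.14, 3.14, 3.14].

## Interface

Orientations are given as a 3x3 rotation matrix whose columns are the frame's x, y, z axes.
In Python, from bench import manip, viewer gives the robot as it stands.
- The arm moves only by the tool carry_out, never from a script. Its argument "motion" is one flat list of numbers, 7 for each row, row after row: the shift along the tool's x, y, z in mm, then the turn, a rotation vector about the tool's x, y, z in rad, then the finger opening in mm, from 0 to 85.4. In form: [x, y, z, wx, wy, wz, grip, x, y, z, wx, wy, wz, grip, ...]. A call has 1 to 8 rows; each row shifts and turns the commanded pose from where the row before left it, along the tool's axes as they then stand; what a row does not reach is not made up. A row lasts 1/10 s, in which the tool goes at most 50 mm and 8.59 degrees, less where a joint would pass 70% of its speed; a pose out of reach is approached as far as the arm can. A call with a gripper value outside its range is refused whole. The fingers move at their own pace and stop on an object; "force" is the grip in N (left out, the last holds). Time passes only in rows, so rows that do not move let the fingers close. It gives the time, the measured TCP pose, the force and the opening at its end, in the units of the state.
- manip.get_obs(): the state, without advancing time (a new reading comes with each control period).
- viewer.snapshot(name): name is "scene" or "top" or "wrist"; returns the picture (480x640x3 uint8, red, green, blue); there is no depth.
- viewer.get_calibration(name): a dict with "K" (3x3 intrinsics, pixels), "rvec" (rotation vector, rad) and "tvec" (3), from world to camera coordinates, as OpenCV has them; the wrist camera has in their place "mount" (4x4, takes a point from camera to tool coordinates, whose origin is the TCP and whose axes are the tool frame's). Camera axes: x right, y down, z forward; pixel columns grow to the right and rows downward; lengths in m; the calibration is good to about 2 mm. A picture is of the moment at which its call begins: read the wrist's pose just before it. get_calibration takes no time and is no camera call.
- manip.hand_in(): hands the job in, once; it reports no verdict.
The state is a dict: "time": time; "joints": joint angles; "joint_vel": joint speeds; "joint_torque": joint torques, N m; "tool_pos": TCP position; "tcp_rot": TCP orientation; "wrist_force": force on the tool from outside, world axes, zero at the start; "wrist_torque": the same for the moment, N m; "grip_width": finger opening in m.
Only numpy, scipy, OpenCV 4.12 (cv2) and the standard library are available. Lean on these libraries where they do the work, as an engineer would, in place of code of your own. Each camera call takes 0.05 s, during which the arm holds its last target. There are 200 camera calls.

## Task

Get the bar bender ready for the next bend: first slide its length stop along the rail until the stop's yellow pointer is exactly in line with the tip of the red marker on the scale. Then feed the aluminium bar that lies in the bender endways through it until its end sits square against the face of the stop, gently enough that the stop stays on the marker. Leave everything else on the bench as it lies.

Things in the scene. Friction and masses are not known exactly. Their poses are not given: they have to be found in the camera images.
- bender: Green hand bar bender bolted to the bench (cannot move). Origin on the bench under the line of the bar; y runs along the bar and the stop rail, from the bar's tail towards the stop; x points away from the robot (within 0.2 rad), z up. In its frame, mm: base plate x -75..75, y -200..90, top z 30, on which the bar slides; bolt lugs to x +-108, 16 high.
- former (a point): Centre of the steel former (radius 18 mm), at bender (-27, 0), 30 mm above the bench. In the bender's frame, mm: roller of radius 12 at (23, 20); above both the arm's plate bridges the bar (z 62..70, nut to 89, y -35..55); the arm's handle goes on from here away from the robot along (0.93, 0.37), 390 long, 30 thick, top at z 87.
- guide (a point): Where the tail side of the bar's guides begins: on the line of the bar, 85 mm from the bender's origin at its -y, 30 mm above the bench. In the bender's frame, mm: backing block x 10..42, y -85..-30, top z 56; guide pin of radius 6 at (-16, -75), top z 54. They, former and roller leave the bar 1 to 3 mm of side play.
- rail (a point): Middle of the stop rail's top, bender y 195 mm, z 22 mm, on the line of the bar. In the bender's frame, mm: steel rail x -20..20, y 73..317; white scale with black 5 mm graduations x 35..65, y 86..308, top z 22; rail foot y 301..323, top z 22.
- stop (a joint): Position of the length stop along the rail, m; it grows along the bender's +y, away from the former. At 0 the stop's face is 80 mm from the bender's origin (face at bender y = 0.080 + value); range 0 to 0.18. The stop slides when pushed with about 9 N (spring shoe) and stays where it is left.
- stop_face (a point): Centre of the steel front face of the length stop, the face that the bar's end must touch (it looks along the bender's -y), 38 mm above the bench, on the line of the bar. Axes parallel to the bender's. The stop is a grey block 52 mm wide (x) and 30 mm thick (y, from this face backwards to +y), from z 23 to 53, with a black ribbed grip 36 x 24 mm on top up to z 81.
- stop_back (a point): Centre of the flat back face of the stop (looks along the bender's +y), 38 mm above the bench, 30 mm behind the front face: push here to move the stop towards the former.
- stop_pointer (a point): Tip of the stop's yellow pointer, a 3 mm wide finger over the scale on the side away from the robot; it lies exactly in the plane of the stop's front face, 52 mm to the bender's +x of the line of the bar, 25 mm above the bench.
- marker: Frame of the red marker clamped to the scale (cannot move): axes parallel to the bender's, origin on the bench on the line of the bar, its y = 0 plane through the middle of the red tip.
- marker_tip (a point): Tip of the red marker, a 3 mm wide finger of a red block 22 x 14 mm clamped to the scale's far edge (top z 29), 25 mm above the bench, pointing at the stop's pointer. The stop is set when its pointer has the same bender y as this tip. It is always on the former side of where the stop starts.
- bar_end (a point): Leading end of the square aluminium bar lying in the bender (16 x 16 x 280 mm, about 0.2 kg), centre of the end face that must meet the stop, half-way up (38 mm above the bench). Bar axes parallel to the bender's within 0.03 rad: y along the bar towards the stop. It slides under about 1 to 3 N.
- bar_tail (a point): Centre of the other end face of that bar, half-way up (bar from z 30 to 46), 280 mm from the leading end on the bender's -y side; sticks out free of the guides, and may overhang the base plate: push here to feed the bar.
- hammer_a: Bystander, leave it: a cross-peen hammer with a wooden handle, 280 mm long, 22 mm high.
- hammer_b: Bystander, leave it: a second such hammer.
- blank_a: Bystander, leave it: an octagonal sheet-steel blank, 110 mm across flats, 3 mm thick.
- blank_b: Bystander, leave it: a second such blank.
- dish: Bystander, leave it: an octagonal steel dish with folded rims, 83 mm across, 20 mm high.
- sample: Bystander, leave it: a finished L-shaped bracket of the same 16 mm aluminium bar, legs 150 and 110 mm; origin in the middle of the long leg.
- scriber: Bystander, leave it: a dark steel scriber, 150 mm long, 8 mm thick.
- spare_bar: Bystander, leave it: a spare square aluminium bar, 16 x 16 x 260 mm, lying on the bench on the robot's side of the bender (not the bar to be fed).

How it is judged:
By the outcome, as a careful person would: the job done as asked, in the order asked, and still so for the second after the job is handed in, with the robot touching nothing.
It also fails if it takes over 51 s, if anything falls off the work surface, if the arm or the gripper's body presses on something with over 40 N, if the wrist force passes 120 N, or if a joint passes its speed limit or range.

## Working session

There is one attempt and no reset: what is moved stays moved. The work goes in short steps, Python scripts to look and compute and a tool call to move; the robot and the scene stay as the last step left them, time stands still between calls to the robot, and variables do not carry over. Pictures are saved under pics/ and viewed, about 8 in all and at most 12, crops included, and the job is handed in when it is done.

Besides the shell and the picture viewer there is one more tool, called after "Call:" as name(argument=value, ...) on one line, values as JSON. carry_out: Moves the arm, as the interface text tells. Its arguments: {"type":"object","properties":{"motion":{"type":"array","items":{"type":"number"}},"force":{"type":"number"}},"required":["motion"]}

```bash
mkdir -p pics; ls; python3 - <<'E'
from bench import manip, viewer
import cv2,numpy as np
np.set_printoptions(precision=4,suppress=True)
o=manip.get_obs(); print(o)
for n in ("scene","top"):
    cv2.imwrite(f"pics/{n}0.png",viewer.snapshot(n)[:,:,::-1])
    print(viewer.get_calibration(n))
print(viewer.get_calibration("wrist"))
E
```

```text
pics
{'time': 0.0, 'joints': array([-1.0732,  0.69  , -0.1945,  1.5664,  0.1573,  0.9025, -0.2151]), 'joint_vel': array([ 0.0005,  0.0008, -0.0009, -0.0002,  0.0012,  0.0005, -0.0004]), 'joint_torque': array([  0.0002, -53.9627,  -1.267 , -15.8544,   0.0089,   0.0095,
        -0.    ]), 'tool_pos': array([0.2793, 0.5584, 0.2305]), 'tcp_rot': array([[ 0.4472,  0.8944, -0.0007],
       [ 0.8944, -0.4472, -0.0017],
       [-0.0018,  0.0001, -1.    ]]), 'wrist_force': array([-0.9378,  0.487 ,  0.4551]), 'wrist_torque': array([-0.0401,  0.0327,  0.0196]), 'grip_width': 0.08524556975865018}
{'K': array([[480.9026,   0.    , 314.7132],
       [  0.    , 480.9026, 237.0749],
       [  0.    ,   0.    ,   1.    ]]), 'rvec': array([ 2.2326,  1.0745, -0.3941]), 'tvec': array([-0.3901, -0.2616,  1.2692])}
{'K': array([[490.5412,   0.    , 317.9976],
       [  0.    , 490.5412, 240.7791],
       [  0.    ,   0.    ,   1.    ]]), 'rvec': array([ 2.1275, -2.1845,  0.1147]), 'tvec': array([0.0705, 0.5603, 0.9591])}
{'K': array([[426.3431,   0.    , 310.5225],
       [  0.    , 426.3431, 242.1432],
       [  0.    ,   0.    ,   1.    ]]), 'mount': array([[ 1.    ,  0.0001,  0.0003, -0.0008],
       [-0.0001,  0.9594,  0.2822, -0.0734],
       [-0.0003, -0.2822,  0.9594, -0.1424],
       [ 0.    ,  0.    ,  0.    ,  1.    ]])}
```

View pics/top0.png

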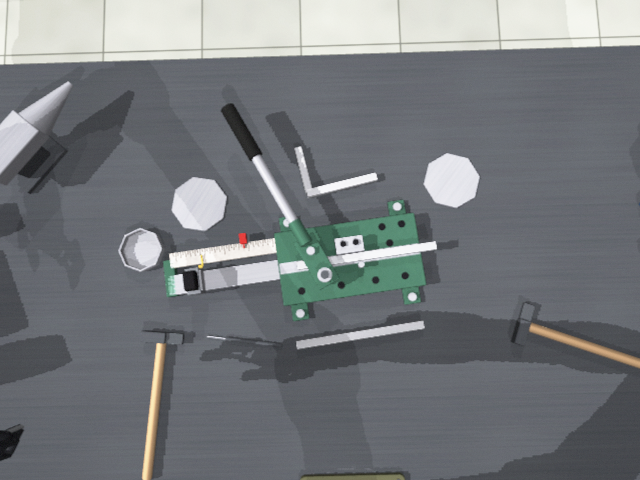

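View pics/scene0.png

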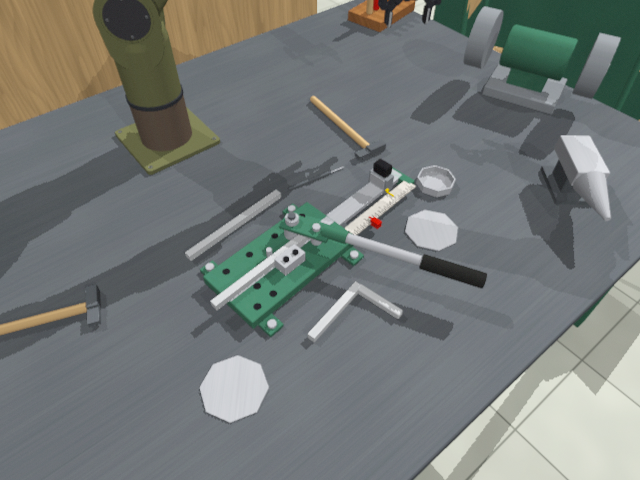

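```bash
cat > h.py <<'E'
from bench import manip, viewer
import cv2,numpy as np
np.set_printoptions(precision=4,suppress=True)
def cam(n,o=None):
    c=viewer.get_calibration(n)
    if n=="wrist":
        o=o or manip.get_obs()
        T=np.eye(4);T[:3,:3]=o["tcp_rot"];T[:3,3]=o["tool_pos"]
        T=T@c["mount"]; R=T[:3,:3].T; t=-R@T[:3,3]
    else: R=cv2.Rodrigues(c["rvec"])[0]; t=np.ravel(c["tvec"])
    return c["K"],R,t
def ray(C,px,z):
    K,R,t=C; d=R.T@np.linalg.solve(K,[px[0],px[1],1]); c=-R.T@t
    return c+d*(z-c[2])/d[2]
def proj(C,P):
    K,R,t=C; return cv2.projectPoints(np.atleast_2d(np.asarray(P,float)),cv2.Rodrigues(R)[0],t,K,None)[0][:,0]
def crop(src,dst,x0,y0,x1,y1,s):
    im=cv2.imread(src)[y0:y1,x0:x1]; cv2.imwrite(dst,cv2.resize(im,None,fx=s,fy=s,interpolation=cv2.INTER_CUBIC))
E
python3 - <<'E'
from h import *
C=cam("top")
for n,p,z in [("tail",(436,246),.046),("lead?",(281,268),.046),("ptr",(201,264),.025),("mark",(243,246),.025),("former nut",(324,274),.089),("grip",(191,281),.081),("lug1",(397,206),.02),("lug2",(412,297),.02),("lug3",(300,313),.02),("scale L",(170,259),.022),("foot",(170,283),.022),("dish",(141,250),.02),("hammerhead",(163,337),.02)]:
    print(n,ray(C,p,z)[:2]*1000)
crop("pics/top0.png","pics/topc.png",155,195,455,320,2.6)
E
```

```text
tail [ 543.6925 -178.7023]
lead? [508.105  130.4038]
ptr [521.8929 294.9209]
mark [556.4082 209.0558]
former nut [491.8492  45.4456]
grip [485.5678 300.0338]
lug1 [ 631.3583 -108.9822]
lug2 [ 444.2215 -130.8979]
lug3 [418.0052  95.8497]
scale L [534.0498 359.237 ]
foot [485.1118 358.7698]
dish [554.3695 419.8236]
hammerhead [377.2276 372.4896]
```

View pics/topc.png

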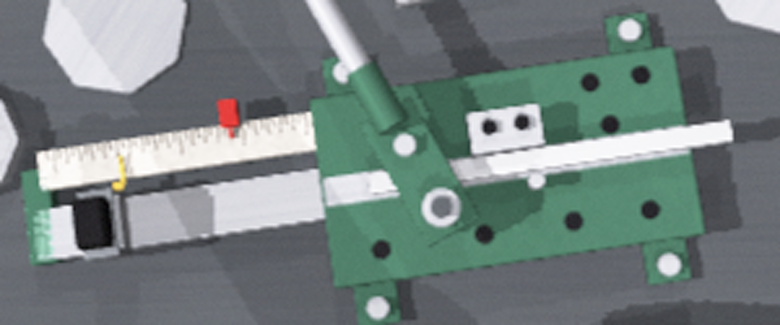

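```bash
cat >> h.py <<'E'
def fit(B,W):
    B,W=np.array(B)[:,:2],np.array(W)[:,:2]; b,w=B.mean(0),W.mean(0)
    U,_,Vt=np.linalg.svd((B-b).T@(W-w)); R=(U@np.diag([1,np.linalg.det(U@Vt)])@Vt).T
    return R,w-R@b
E
python3 - <<'E'
from h import *
C=cam("top")
f=lambda p:(155+(p[0]+.5)/2.6-.5,195+(p[1]+.5)/2.6-.5)
D=[((312,98),(75,90,30)),((670,47),(75,-200,30)),((703,233),(-75,-200,30)),((337,285),(-75,90,30)),((441,206),(-27,0,89)),((37,152),(65,308,22)),((537,181),(-16,-75,54))]
W=[ray(C,f(p),b[2]/1000)*1000 for p,b in D]
R,t=fit([b for p,b in D],W)
print(R,t,np.arctan2(R[1,0],R[0,0]))
for (p,b),w in zip(D,W): print(b,w[:2],(R.T@(w[:2]-t)))
for n,p,z in [("tail",(732,131),46),("tailL",(729,122),46),("ptr",(119,187),25),("tip",(231,137),25),("grip",(93,221),81),("face top",(126,220),53)]:
    w=ray(C,f(p),z/1000)*1000; print(n,w[:2],R.T@(w[:2]-t))
E
```

```text
[[ 0.993 -0.118]
 [ 0.118  0.993]] [518.5959  48.2639] 0.11831861470148249
(75, 90, 30) [581.9829 143.4024] [74.1742 86.9909]
(75, -200, 30) [ 614.6303 -138.086 ] [  73.3657 -196.3832]
(-75, -200, 30) [ 468.8044 -156.4596] [ -73.6096 -197.4147]
(-75, 90, 30) [436.2919 126.3892] [-72.5065  87.2944]
(-27, 0, 89) [491.9793  44.8594] [-26.8325  -0.2388]
(65, 308, 22) [546.1151 361.564 ] [ 64.3095 307.8612]
(-16, -75, 54) [510.6794 -28.316 ] [-16.9009 -75.11  ]
tail [ 545.5241 -179.2587] [  -0.1175 -229.1106]
tailL [ 552.5081 -177.3418] [   7.0439 -228.0315]
ptr [516.5958 296.007 ] [ 27.2582 246.2471]
tip [553.5373 207.9778] [ 53.5501 154.4727]
grip [488.0907 301.0781] [ -0.4491 254.6476]
face top [489.443 283.607] [ -1.1686 237.139 ]
```

Call:
carry_out(motion=[-13.7,30,0,0,0,0,50,-13.7,30,0,0,0,0,50,-13.7,30,0,0,0,0,50,-13.7,30,0,0,0,0,50,-13.7,30,0,0,0,0,50,-13.7,30,0,0,0,0,50,-13.7,30,0,0,0,0,50,-13.7,30,0,0,0,0,50])

```text
time: 0.9
tool_pos: [0.4457, 0.3522, 0.2309]
tcp_rot: [[0.447, 0.894, -0.001], [0.894, -0.447, -0.001], [-0.001, -0.0, -1.0]]
wrist_force: [0.7, 0.2, -0.1]
grip_width: 0.0498
```

Call:
carry_out(motion=[-13.7,30,0,0,0,0,50,-13.7,30,0,0,0,0,50,0,0,0,0,0,-0.117,50,0,0,0,0,0,-0.117,50,0,0,0,0,0,-0.117,50,0,0,0,0,0,-0.117,50,0,0,0,0,0,-0.115,50,0,0,0,0,0,0,50])

```text
time: 1.7
tool_pos: [0.4864, 0.3019, 0.2309]
tcp_rot: [[-0.119, 0.993, -0.001], [0.993, 0.119, -0.0], [-0.0, -0.001, -1.0]]
wrist_force: [-0.3, 0.1, -0.2]
grip_width: 0.0497
```

```bash
python3 - <<'E'
from h import *
o=manip.get_obs(); print(o["time"],o["tool_pos"],o["tcp_rot"],o["joints"])
cv2.imwrite("pics/w1.png",viewer.snapshot("wrist")[:,:,::-1]); 
np.savez("w1.npz",**o)
E
```

```text
1.7 [0.4864 0.3019 0.2309] [[-0.1191  0.9929 -0.001 ]
 [ 0.9929  0.1191 -0.0002]
 [-0.0001 -0.0011 -1.    ]] [-0.3962  0.6396 -0.4056  1.7206  0.3187  0.848   0.747 ]
```

View pics/w1.png

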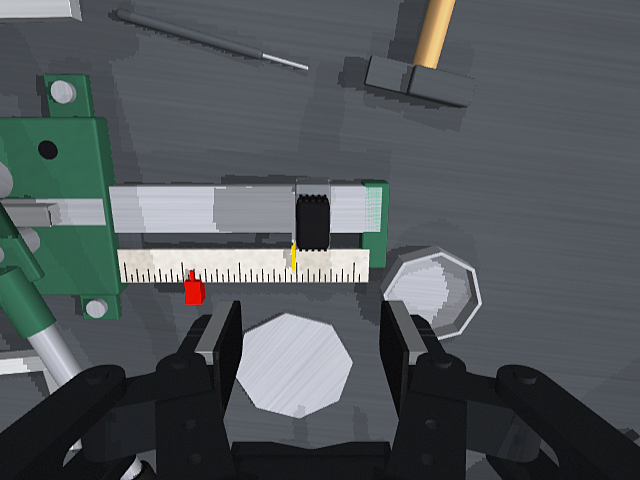

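```bash
cat >> h.py <<'E'
a=.1183; RB=np.array([[np.cos(a),-np.sin(a)],[np.sin(a),np.cos(a)]]); tB=np.array([518.6,48.3])
def toB(w): return RB.T@(np.asarray(w)[:2]*1000-tB)
E
python3 - <<'E'
from h import *
o=dict(np.load("w1.npz")); C=cam("wrist",o)
for n,p,z in [("ptr",(294,271),25),("tip",(193,271),25),("grip",(313,222),81),("blk left top edge",(296,181),53),("rail foot left",(361,181),22),("footR",(388,225),22),("foot/far",(388,181),22),("scale0 ",(119,249),22),("scale1",(370,282),22)]:
    w=ray(C,p,z/1000); print(n,w*1000,toB(w))
im=cv2.imread("pics/w1.png")
hsv=cv2.cvtColor(im,cv2.COLOR_BGR2HSV)
for n,lo,hi in [("red",(0,180,60),(8,255,255)),("yel",(22,120,80),(35,255,255))]:
    m=cv2.inRange(hsv,lo,hi); m[330:]=0
    for y in range(230,310,2):
        xs=np.flatnonzero(m[y]); 
        if len(xs): print(n,y,xs.min(),xs.max())
cv2.imwrite("pics/w1c.png",cv2.resize(im[170:310,100:400],None,fx=2.6,fy=2.6,interpolation=cv2.INTER_CUBIC))
E
```

```text
ptr [542.5172 294.5334  25.    ] [ 52.8116 241.6896]
tip [552.9764 207.4197  25.    ] [ 52.9161 153.9504]
grip [483.677  303.6839  81.    ] [ -4.5374 257.7207]
blk left top edge [460.4858 288.1494  53.    ] [-29.4    245.0319]
rail foot left [458.6465 340.8204  22.    ] [-25.01   297.5518]
footR [492.8484 369.2616  22.    ] [ 12.3096 321.7576]
foot/far [455.9938 362.9141  22.    ] [-25.0365 319.8043]
scale0  [541.5646 142.4288  22.    ] [33.9135 90.7606]
scale1 [545.8947 362.2909  22.    ] [ 64.1625 308.5749]
red 270 193 193
red 272 190 193
red 274 190 193
red 276 190 193
red 278 190 194
red 280 186 200
red 282 184 201
red 284 184 203
red 286 184 203
red 288 185 204
red 290 185 204
red 292 185 204
red 294 185 204
red 296 185 204
red 298 186 204
red 300 186 203
red 302 186 201
red 304 186 200
yel 244 293 295
yel 246 291 295
yel 248 291 295
yel 250 292 294
yel 252 292 294
yel 254 292 294
yel 256 291 294
yel 258 292 294
yel 260 292 294
yel 262 292 294
yel 264 292 294
yel 266 292 294
yel 268 292 294
```

View pics/w1c.png

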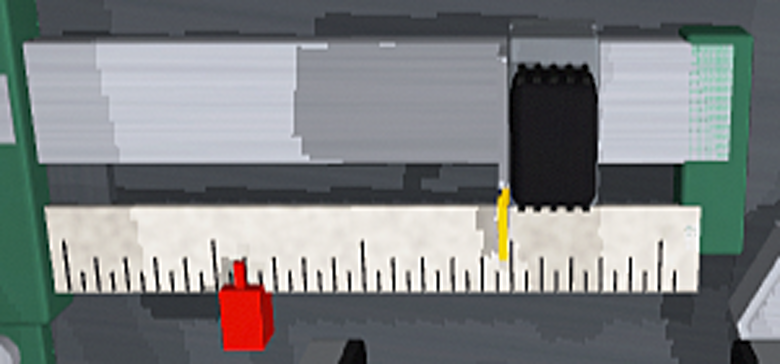

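Call:
carry_out(motion=[0,1,35,0,0,0,50,0,1,35,0,0,0,50,0,0,35,0,0,0,50,0,0,35,0,0,0,50,0,0,33,0,0,0,50,0,0,0,0,0,0,50])

```text
time: 2.35
tool_pos: [0.486, 0.3005, 0.0545]
tcp_rot: [[-0.117, 0.993, -0.006], [0.993, 0.117, -0.006], [-0.005, -0.007, -1.0]]
wrist_force: [0.0, -0.7, -0.0]
grip_width: 0.05
```

Call:
carry_out(motion=[0,0,0,0,0,0,15,0,0,0,0,0,0,15,0,0,0,0,0,0,15,0,0,0,0,0,0,15,0,0,0,0,0,0,15], force=40)

```text
time: 2.85
tool_pos: [0.4895, 0.3036, 0.0601]
tcp_rot: [[-0.119, 0.993, 0.003], [0.993, 0.119, 0.002], [0.002, 0.003, -1.0]]
wrist_force: [-0.6, -0.1, 6.7]
grip_width: 0.0231
```

Call:
carry_out(motion=[0,0,0,0,0,0,15,0,0,0,0,0,0,15])

```text
time: 3.05
tool_pos: [0.4895, 0.3036, 0.0601]
tcp_rot: [[-0.119, 0.993, 0.003], [0.993, 0.119, 0.002], [0.002, 0.003, -1.0]]
wrist_force: [-0.9, 0.3, 6.4]
grip_width: 0.0234
```

Call:
carry_out(motion=[-8,0,-2,0,0,0,15,-12,0,0,0,0,0,15,-12,0,0,0,0,0,15,-12,0,0,0,0,0,15,-12,0,0,0,0,0,15,-12,0,0,0,0,0,15,-10,0,0,0,0,0,15,-6,0,0,0,0,0,15])

```text
time: 3.85
tool_pos: [0.4992, 0.2229, 0.0602]
tcp_rot: [[-0.12, 0.993, 0.002], [0.993, 0.12, 0.007], [0.007, 0.003, -1.0]]
wrist_force: [1.3, 9.9, -12.1]
grip_width: 0.023
```

Call:
carry_out(motion=[0,0,0,0,0,0,15,0,0,0,0,0,0,15,0,0,0,0,0,0,15])

```text
time: 4.15
tool_pos: [0.4994, 0.2217, 0.0602]
tcp_rot: [[-0.12, 0.993, 0.002], [0.993, 0.12, 0.005], [0.005, 0.002, -1.0]]
wrist_force: [2.7, 5.3, -9.9]
grip_width: 0.0233
```

```bash
cat >> h.py <<'E'
def masks(im,ylim=480):
    hsv=cv2.cvtColor(im,cv2.COLOR_BGR2HSV)
    for n,lo,hi in [("red",(0,180,60),(8,255,255)),("yel",(22,120,80),(35,255,255))]:
        m=cv2.inRange(hsv,lo,hi)
        for y in range(0,ylim,2):
            xs=np.flatnonzero(m[y])
            if len(xs): print(n,y,xs.min(),xs.max())
E
python3 - <<'E'
from h import *
o=manip.get_obs(); print(o["time"],o["tool_pos"],toB(o["tool_pos"]),o["wrist_force"])
im=viewer.snapshot("wrist")[:,:,::-1].copy(); cv2.imwrite("pics/w2.png",im); np.savez("w2.npz",**o)
masks(im)
E
```

```text
4.15 [0.4994 0.2217 0.0602] [  1.3885 174.4309] [ 2.654   5.2952 -9.9063]
red 398 273 278
red 400 273 279
red 402 273 279
red 404 273 280
red 406 272 280
red 408 272 280
red 410 272 280
red 412 271 280
red 414 263 280
red 416 263 281
red 418 263 281
red 420 262 281
red 422 262 281
red 424 262 281
red 426 262 280
red 428 262 280
red 430 262 280
red 432 262 280
red 434 262 280
red 436 262 279
red 438 262 279
red 440 262 279
red 442 275 279
yel 380 276 276
yel 382 275 277
yel 384 275 278
```

```bash
python3 - <<'E'
from h import *
crop("pics/w2.png","pics/w2c.png",180,280,400,450,3.5)
E
```

```text
(no output)
```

View pics/w2c.png

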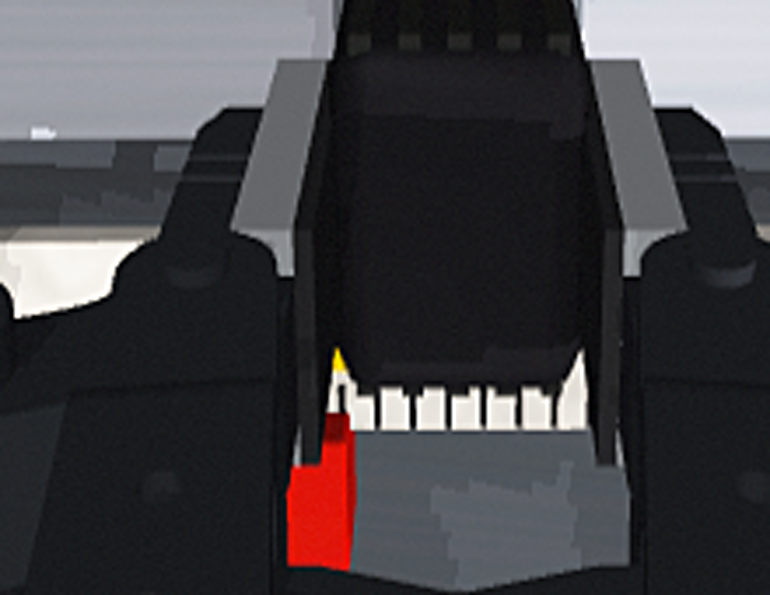

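Call:
carry_out(motion=[-2,0,1,0,0,0,15,-2,0,0,0,0,0,15,0,0,0,0,0,0,15,0,0,0,0,0,0,15,0,0,0,0,0,0,15])

```text
time: 4.7
tool_pos: [0.4996, 0.2198, 0.0601]
tcp_rot: [[-0.121, 0.993, 0.003], [0.993, 0.121, 0.008], [0.007, 0.003, -1.0]]
wrist_force: [-0.1, 8.4, -2.5]
grip_width: 0.0233
```

Call:
carry_out(motion=[0,0,0,0,0,0,50,0,0,0,0,0,0,50,0,0,0,0,0,0,50,0,0,-30,0,0,0,50,0,-25,-30,0,0,0,50,0,-25,-10,0,0,0,50,0,0,0,0,0,0,50,0,0,0,0,0,0,50])

```text
time: 5.5
tool_pos: [0.4496, 0.2088, 0.1297]
tcp_rot: [[-0.119, 0.993, 0.001], [0.993, 0.119, -0.0], [-0.0, 0.001, -1.0]]
wrist_force: [0.2, 0.5, -0.8]
grip_width: 0.0503
```

```bash
python3 - <<'E'
from h import *
o=manip.get_obs(); print(o["time"],o["tool_pos"],toB(o["tool_pos"]),o["wrist_force"])
im=viewer.snapshot("wrist")[:,:,::-1].copy(); cv2.imwrite("pics/w3.png",im); np.savez("w3.npz",**o)
masks(im)
C=cam("wrist",o)
for y in (100,160): # where would tip line at bender x 52 be
    pass
print(proj(C,[[*( (tB+RB@np.array([xx,154]))/1000),.025] for xx in (35,45,52,60)]))
E
```

```text
5.5 [0.4496 0.2088 0.1297] [-49.5371 167.5229] [ 0.182   0.4813 -0.8016]
red 388 286 289
red 390 286 290
red 392 286 290
red 394 286 290
red 396 286 290
red 398 279 298
red 400 279 298
red 402 278 298
red 404 278 298
red 406 278 298
red 408 278 298
red 410 278 298
red 412 278 298
red 414 278 298
red 416 279 298
red 418 279 298
red 420 279 298
red 422 279 298
red 424 279 298
red 426 279 298
red 428 279 298
red 430 285 296
yel 368 291 295
yel 370 291 295
yel 372 291 295
yel 374 291 295
yel 376 291 295
yel 378 291 295
yel 380 291 295
yel 382 291 295
yel 384 292 295
yel 386 292 295
yel 388 292 295
[[289.4625 365.9077]
 [289.6582 379.0452]
 [289.7928 388.087 ]
 [289.9445 398.2686]]
```

```bash
cat >> h.py <<'E'
def gap(im,C,yr,yy,half=14,x0=290):
    """subpixel centre columns of red (rows yr) and yellow (rows yy), -> bender y at z 25"""
    out=[]
    for n,rows in (("red",yr),("yel",yy)):
        f=im[rows[0]:rows[1],x0-half:x0+half].astype(float)
        b,g,r=f[...,0],f[...,1],f[...,2]
        w=np.clip(r-g-40,0,None) if n=="red" else np.clip(np.minimum(r,g)-b-40,0,None)
        u=(w.sum(0)@np.arange(x0-half,x0+half))/w.sum(); v=(rows[0]+rows[1]-1)/2
        B=toB(ray(C,(u,v),.025)); out.append(B); print(n,round(u,2),v,B)
    print("ptr-tip y",out[1][1]-out[0][1])
E
python3 - <<'E'
from h import *
o=dict(np.load("w3.npz")); C=cam("wrist",o); im=cv2.imread("pics/w3.png")
gap(im,C,(389,396),(372,388))
crop("pics/w3.png","pics/w3c.png",230,340,350,440,6)
E
```

```text
red 287.91 392.0 [ 55.0611 152.688 ]
yel 293.31 379.5 [ 45.3471 156.4348]
ptr-tip y 3.746840672934212
```

View pics/w3c.png

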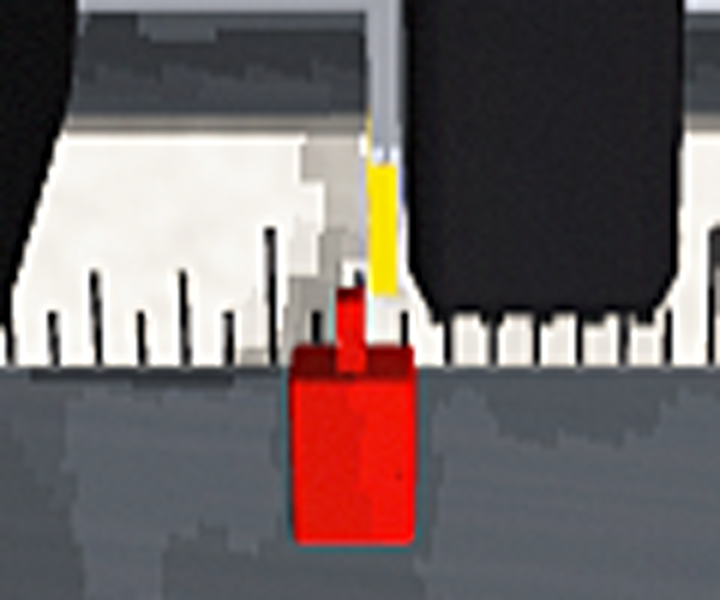

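Call:
carry_out(motion=[5,25,0,0,0,0,50,0,25,10,0,0,0,50,0,0,30,0,0,0,50,0,0,29,0,0,0,50,0,0,0,0,0,0,50,0,0,0,0,0,0,50])

```text
time: 6.15
tool_pos: [0.4986, 0.2199, 0.0598]
tcp_rot: [[-0.119, 0.993, -0.001], [0.993, 0.119, -0.001], [-0.001, -0.001, -1.0]]
wrist_force: [-0.6, -0.2, 0.4]
grip_width: 0.05
```

Call:
carry_out(motion=[0,0,0,0,0,0,15,0,0,0,0,0,0,15,0,0,0,0,0,0,15,0,0,0,0,0,0,15,0,0,0,0,0,0,15,0,0,0,0,0,0,15])

```text
time: 6.75
tool_pos: [0.4995, 0.2203, 0.0617]
tcp_rot: [[-0.119, 0.993, 0.003], [0.993, 0.119, 0.001], [0.0, 0.003, -1.0]]
wrist_force: [-0.8, -1.0, 7.9]
grip_width: 0.0229
```

Call:
carry_out(motion=[-2,0,-1,0,0,0,15,-2,0,0,0,0,0,15,-1,0,0,0,0,0,15,0,0,0,0,0,0,15,0,0,0,0,0,0,15])

```text
time: 7.25
tool_pos: [0.4995, 0.22, 0.0618]
tcp_rot: [[-0.121, 0.993, 0.002], [0.993, 0.121, 0.008], [0.008, 0.003, -1.0]]
wrist_force: [-0.4, 7.9, -3.7]
grip_width: 0.0232
```

Call:
carry_out(motion=[-2,0,0,0,0,0,15,-1,0,0,0,0,0,15,0,0,0,0,0,0,15,0,0,0,0,0,0,15])

```text
time: 7.65
tool_pos: [0.4998, 0.2172, 0.0618]
tcp_rot: [[-0.122, 0.993, 0.002], [0.993, 0.121, 0.008], [0.008, 0.003, -1.0]]
wrist_force: [-1.4, 7.9, -3.9]
grip_width: 0.0234
```

Call:
carry_out(motion=[-0.9,0,0,0,0,0,15,0,0,0,0,0,0,15,0,0,0,0,0,0,15])

```text
time: 7.95
tool_pos: [0.4999, 0.2165, 0.0618]
tcp_rot: [[-0.122, 0.993, 0.002], [0.993, 0.122, 0.008], [0.008, 0.003, -1.0]]
wrist_force: [0.4, 8.5, -4.5]
grip_width: 0.0233
```

Call:
carry_out(motion=[4,0,0.5,0,0,0,15,0,0,0,0,0,0,15,0,0,0,0,0,0,50,0,0,0,0,0,0,50,0,0,0,0,0,0,50,0,0,-35,0,0,0,50,0,-25,0,0,0,0,50,0,-30,0,0,0,0,50])

```text
time: 8.75
tool_pos: [0.4455, 0.2088, 0.0965]
tcp_rot: [[-0.117, 0.993, 0.003], [0.993, 0.117, 0.002], [0.002, 0.003, -1.0]]
wrist_force: [-0.3, -0.8, -0.2]
grip_width: 0.0501
```

Call:
carry_out(motion=[0,0,0,0,0,0,50,0,0,0,0,0,0,50])

```text
time: 8.95
tool_pos: [0.4441, 0.2085, 0.0959]
tcp_rot: [[-0.12, 0.993, -0.0], [0.993, 0.12, -0.0], [-0.0, -0.0, -1.0]]
wrist_force: [1.0, -0.3, 0.7]
grip_width: 0.05
```

```bash
python3 - <<'E'
from h import *
o=manip.get_obs(); print(o["time"],o["tool_pos"],toB(o["tool_pos"]),o["wrist_force"])
im=viewer.snapshot("wrist")[:,:,::-1].copy(); cv2.imwrite("pics/w4.png",im); np.savez("w4.npz",**o)
masks(im)
E
```

```text
8.95 [0.4441 0.2085 0.0959] [-55.032  167.8825] [ 0.963  -0.3082  0.717 ]
red 434 282 286
red 436 282 286
red 438 283 287
red 440 282 287
red 442 275 287
red 444 285 288
yel 414 282 286
yel 416 282 286
yel 418 282 286
yel 420 282 286
yel 422 282 286
yel 424 283 286
yel 426 283 287
yel 428 283 286
yel 430 283 286
```

```bash
python3 - <<'E'
from h import *
o=dict(np.load("w4.npz")); C=cam("wrist",o); im=cv2.imread("pics/w4.png")
gap(im,C,(435,441),(416,431),x0=284)
for r in range(414,441,4): gap(im,C,(435,440),(r,r+1),x0=284) if r<431 else 0
crop("pics/w4.png","pics/w4c.png",254,390,314,450,10)
E
```

```text
red 284.13 437.5 [ 56.8849 152.49  ]
yel 284.46 423.0 [ 46.479  152.8495]
ptr-tip y 0.3595059111429464
red 284.25 437.0 [ 56.5219 152.567 ]
yel 284.33 414.0 [ 40.1392 152.8705]
ptr-tip y 0.30357390287332464
red 284.25 437.0 [ 56.5219 152.567 ]
yel 284.38 418.0 [ 42.9458 152.8569]
ptr-tip y 0.28989827546894276
red 284.25 437.0 [ 56.5219 152.567 ]
yel 284.36 422.0 [ 45.7702 152.7986]
ptr-tip y 0.23167590247908265
red 284.25 437.0 [ 56.5219 152.567 ]
yel 284.59 426.0 [ 48.6121 152.8948]
ptr-tip y 0.3278490721045557
red 284.25 437.0 [ 56.5219 152.567 ]
yel 284.54 430.0 [ 51.4724 152.8194]
ptr-tip y 0.2524047154032871
```

View pics/w4c.png

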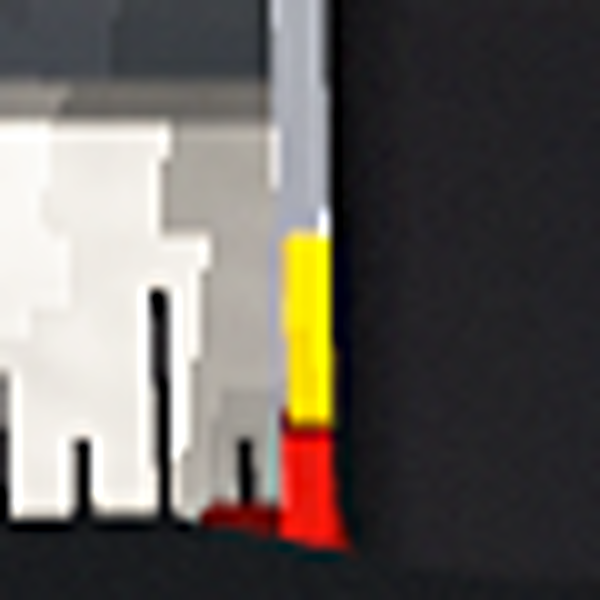

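Call:
carry_out(motion=[0,0,-40,0,0,0,0,0,0,-40,0,0,0,0,0,0,-20,0,0,0,0,-30,5,0,0,0,0,0,-40,5,0,0,0,0,0,-40,5,0,0,0,0,0,-40,5,0,0,0,0,0,-40,5,0,0,0,0,0])

```text
time: 9.8
tool_pos: [0.4933, 0.021, 0.1959]
tcp_rot: [[-0.118, 0.993, 0.001], [0.993, 0.118, 0.0], [0.0, 0.001, -1.0]]
wrist_force: [0.7, -0.6, -0.9]
grip_width: -0.0
```

Call:
carry_out(motion=[-40,5,0,0,0,0,0,-40,5,0,0,0,0,0,-40,5,0,0,0,0,0,-40,5,0,0,0,0,0,-40,5,0,0,0,0,0,-40,5,0,0,0,0,0,0,0,0,0,0,0,0,0,0,0,0,0,0,0])

```text
time: 10.6
tool_pos: [0.5504, -0.2136, 0.1953]
tcp_rot: [[-0.115, 0.993, 0.0], [0.993, 0.115, 0.0], [0.0, 0.0, -1.0]]
wrist_force: [-0.3, -0.3, 0.5]
grip_width: -0.0004
```

```bash
python3 - <<'E'
from h import *
o=manip.get_obs(); print(o["time"],o["tool_pos"],toB(o["tool_pos"]),o["wrist_force"],o["tcp_rot"],o["joints"])
im=viewer.snapshot("wrist")[:,:,::-1].copy(); cv2.imwrite("pics/w5.png",im); np.savez("w5.npz",**o)
C=cam("wrist",o)
print(proj(C,[[*((tB+RB@np.array(p))/1000),.046] for p in ((-8,-229),(8,-229),(0,-180))]))
E
```

```text
10.6 [ 0.5504 -0.2136  0.1953] [   0.6528 -263.8341] [-0.289  -0.2622  0.4959] [[-0.1149  0.9934  0.0003]
 [ 0.9934  0.1149  0.0002]
 [ 0.0002  0.0003 -1.    ]] [ 0.5709  0.7206 -0.4884  1.7021  0.4333  0.8281  1.5738]
[[359.7423 213.2181]
 [359.0748 235.2679]
 [428.9535 224.1189]]
```

View pics/w5.png

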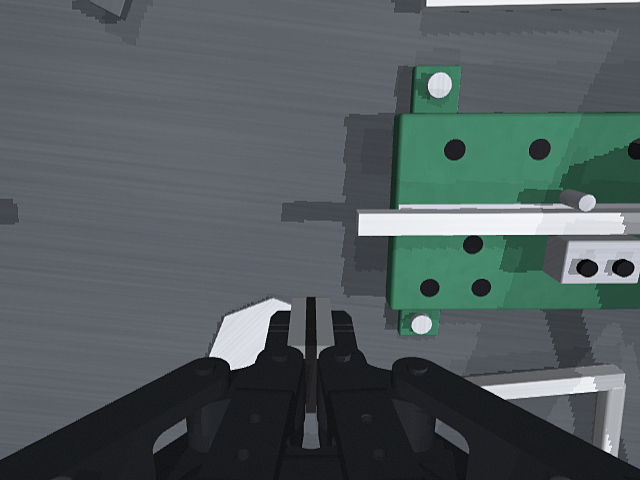

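Call:
carry_out(motion=[0,0,40,0,0,0,0,0,0,40,0,0,0,0,0,0,40,0,0,0,0,0,0,39,0,0,0,0,0,0,0,0,0,0,0,0,0,0,0,0,0,0])

```text
time: 11.25
tool_pos: [0.5506, -0.2103, 0.0372]
tcp_rot: [[-0.121, 0.993, -0.0], [0.993, 0.121, 0.001], [0.001, -0.0, -1.0]]
wrist_force: [0.5, -0.5, 1.6]
grip_width: 0.0
```

Call:
carry_out(motion=[5,0,0,0,0,0,0,5,0,0,0,0,0,0,5,0,0,0,0,0,0,5,0,0,0,0,0,0,5,0,0,0,0,0,0,0,0,0,0,0,0,0])

```text
time: 11.85
tool_pos: [0.5479, -0.187, 0.0375]
tcp_rot: [[-0.119, 0.993, 0.001], [0.993, 0.119, -0.001], [-0.001, 0.001, -1.0]]
wrist_force: [0.5, -0.8, 1.7]
grip_width: -0.0003
```

Call:
carry_out(motion=[6,0,0,0,0,0,0,8,0,0,0,0,0,0,8,0,0,0,0,0,0,8,0,0,0,0,0,0,8,0,0,0,0,0,0,8,0,0,0,0,0,0,4,0,0,0,0,0,0,0,0,0,0,0,0,0])

```text
time: 12.65
tool_pos: [0.5416, -0.137, 0.0372]
tcp_rot: [[-0.119, 0.993, 0.001], [0.993, 0.119, -0.001], [-0.001, 0.001, -1.0]]
wrist_force: [1.6, -2.1, 2.7]
grip_width: -0.0
```

```bash
python3 - <<'E'
from h import *
o=manip.get_obs(); print(o["time"],o["tool_pos"],toB(o["tool_pos"]),o["wrist_force"])
im=viewer.snapshot("wrist")[:,:,::-1].copy(); cv2.imwrite("pics/w6.png",im); np.savez("w6.npz",**o)
cv2.imwrite("pics/t6.png",viewer.snapshot("top")[:,:,::-1])
cv2.imwrite("pics/s6.png",viewer.snapshot("scene")[:,:,::-1])
a=cv2.imread("pics/w6.png")[150:480,100:640]; b=cv2.imread("pics/t6.png")[190:330,150:460]
W=780; r=lambda i:cv2.resize(i,(W//2,int(i.shape[0]*W/2/i.shape[1])),interpolation=cv2.INTER_CUBIC)
s=cv2.imread("pics/s6.png")[140:330,180:450]
B=cv2.vconcat([r(b),r(s)]); A=r(a); A=cv2.copyMakeBorder(A,0,max(0,B.shape[0]-A.shape[0]),0,0,cv2.BORDER_CONSTANT)
cv2.imwrite("pics/m6.png",cv2.hconcat([A,B]))
E
```

```text
12.65 [ 0.5416 -0.137   0.0372] [   0.9455 -186.7651] [ 1.6191 -2.1499  2.7356]
```

View pics/m6.png

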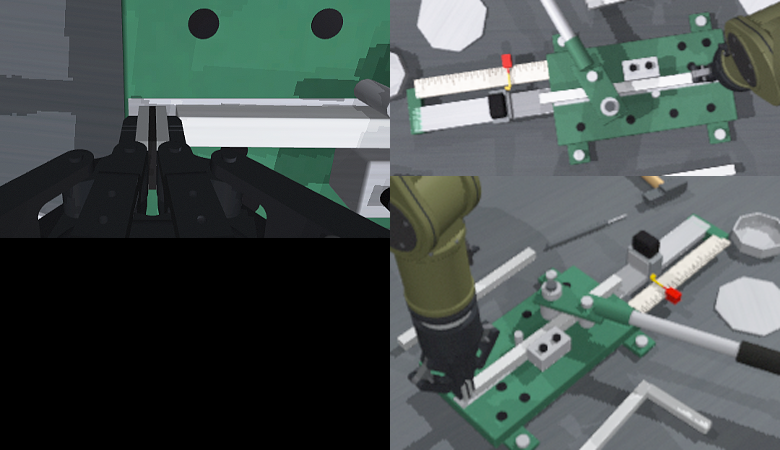

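```bash
python3 - <<'E'
from h import *
o=dict(np.load("w6.npz")); C=cam("wrist",o)
im=cv2.imread("pics/w6.png"); print(im[336,335:375].max(1))
for u in (354,357,360): print(u,toB(ray(C,(u,336),.046)))
E
```

```text
[ 25  30  30  31  32  29  27  30  30  28  30  30  30  31  28  30  29  27
  23   0 251 249 239 237 236 235 236 235 236 236 236 236 235 235 236 236
 235 235 236 236]
354 [   0.8423 -171.2275]
357 [   0.8406 -170.1798]
360 [   0.8389 -169.1321]
```

Call:
carry_out(motion=[6,0,0,0,0,0,0,6,0,0,0,0,0,0,6,0,0,0,0,0,0,6,0,0,0,0,0,0,4,0,0,0,0,0,0,0,0,0,0,0,0,0,0,0,0,0,0,0,0])

```text
time: 13.5
tool_pos: [0.5375, -0.1081, 0.0364]
tcp_rot: [[-0.12, 0.993, -0.001], [0.993, 0.12, 0.002], [0.002, -0.001, -1.0]]
wrist_force: [-1.3, 0.7, -0.5]
grip_width: -0.0
```

Call:
carry_out(motion=[2,0,0,0,0,0,0,2,0,0,0,0,0,0,2,0,0,0,0,0,0,2,0,0,0,0,0,0,1,0,0,0,0,0,0,0,0,0,0,0,0,0,0,0,0,0,0,0,0])

```text
time: 14.2
tool_pos: [0.5369, -0.1002, 0.0368]
tcp_rot: [[-0.119, 0.993, 0.0], [0.993, 0.119, 0.0], [0.0, 0.0, -1.0]]
wrist_force: [0.5, 1.1, -0.7]
grip_width: 0.0001
```

Call:
carry_out(motion=[0.5,0,0,0,0,0,0,0.5,0,0,0,0,0,0,0,0,0,0,0,0,0])

```text
time: 14.5
tool_pos: [0.5368, -0.0997, 0.0368]
tcp_rot: [[-0.119, 0.993, 0.0], [0.993, 0.119, -0.0], [-0.0, -0.0, -1.0]]
wrist_force: [0.2, -0.6, -0.0]
grip_width: -0.0001
```

Call:
carry_out(motion=[0.5,0,0,0,0,0,0,0.5,0,0,0,0,0,0,0,0,0,0,0,0,0])

```text
time: 14.8
tool_pos: [0.5366, -0.0984, 0.0368]
tcp_rot: [[-0.119, 0.993, -0.0], [0.993, 0.119, 0.0], [0.0, -0.0, -1.0]]
wrist_force: [-0.4, -1.2, 0.3]
grip_width: 0.0002
```

Call:
carry_out(motion=[0.5,0,0,0,0,0,0,0.5,0,0,0,0,0,0,0,0,0,0,0,0,0])

```text
time: 15.1
tool_pos: [0.5365, -0.0974, 0.0368]
tcp_rot: [[-0.119, 0.993, 0.0], [0.993, 0.119, 0.0], [0.0, 0.0, -1.0]]
wrist_force: [0.4, -1.1, 0.2]
grip_width: 0.0
```

Call:
carry_out(motion=[0.5,0,0,0,0,0,0,0.5,0,0,0,0,0,0,0,0,0,0,0,0,0])

```text
time: 15.4
tool_pos: [0.5364, -0.0964, 0.0368]
tcp_rot: [[-0.119, 0.993, 0.0], [0.993, 0.119, 0.0], [0.0, 0.0, -1.0]]
wrist_force: [-0.4, 0.2, -0.3]
grip_width: 0.0001
```

Call:
carry_out(motion=[0.5,0,0,0,0,0,0,0.5,0,0,0,0,0,0,0,0,0,0,0,0,0])

```text
time: 15.7
tool_pos: [0.5363, -0.0954, 0.0368]
tcp_rot: [[-0.119, 0.993, -0.0], [0.993, 0.119, 0.0], [0.0, 0.0, -1.0]]
wrist_force: [0.1, -0.9, -0.0]
grip_width: 0.0002
```

Call:
carry_out(motion=[0.5,0,0,0,0,0,0,0.5,0,0,0,0,0,0,0,0,0,0,0,0,0])

```text
time: 16.0
tool_pos: [0.5361, -0.0944, 0.0367]
tcp_rot: [[-0.119, 0.993, -0.0], [0.993, 0.119, 0.0], [0.0, -0.0, -1.0]]
wrist_force: [-0.2, -0.6, -0.3]
grip_width: -0.0
```

```bash
python3 - <<'E'
from h import *
o=manip.get_obs(); print(o["time"],toB(o["tool_pos"]),o["wrist_force"])
for n in ("top","scene"): cv2.imwrite(f"pics/{n}7.png",viewer.snapshot(n)[:,:,::-1])
E
```

```text
16.0 [   0.5532 -143.7618] [-0.1785 -0.581  -0.2511]
```

Call:
carry_out(motion=[0.5,0,0,0,0,0,0,0.5,0,0,0,0,0,0,0,0,0,0,0,0,0])

```text
time: 16.4
tool_pos: [0.536, -0.0935, 0.0368]
tcp_rot: [[-0.119, 0.993, -0.0], [0.993, 0.119, 0.0], [0.0, -0.0, -1.0]]
wrist_force: [0.3, -0.6, 0.2]
grip_width: 0.0001
```

Call:
carry_out(motion=[0.5,0,0,0,0,0,0,0.5,0,0,0,0,0,0,0,0,0,0,0,0,0])

```text
time: 16.7
tool_pos: [0.5359, -0.0924, 0.0368]
tcp_rot: [[-0.119, 0.993, 0.0], [0.993, 0.119, 0.0], [0.0, 0.0, -1.0]]
wrist_force: [-0.6, -1.1, 0.0]
grip_width: 0.0004
```

Call:
carry_out(motion=[0.5,0,0,0,0,0,0,0,0,0,0,0,0,0,0,0,0,0,0,0,0])

```text
time: 17.0
tool_pos: [0.5358, -0.092, 0.0368]
tcp_rot: [[-0.119, 0.993, -0.0], [0.993, 0.119, 0.0], [0.0, -0.0, -1.0]]
wrist_force: [0.2, -0.7, -0.4]
grip_width: -0.0003
```

```bash
python3 - <<'E'
from h import *
o=manip.get_obs(); C=cam("wrist",o)
im=viewer.snapshot("wrist")[:,:,::-1].copy(); cv2.imwrite("pics/w8.png",im)
for r in (326,332,336,340): print(r,im[r,340:376].max(1))
for u in (354,357,360): print(u,toB(ray(C,(u,336),.046)))
cv2.imwrite("pics/t8.png",viewer.snapshot("top")[:,:,::-1])
cv2.imwrite("pics/s8.png",viewer.snapshot("scene")[:,:,::-1])
z=lambda i,w,h:cv2.resize(i,(w,h),interpolation=cv2.INTER_CUBIC)
A=z(im[280:380,300:450],390,260); B=z(cv2.imread("pics/t8.png")[230:305,180:290],390,266); S=z(cv2.imread("pics/s8.png")[170:270,300:420],390,325)
L=cv2.vconcat([A,B]); S=cv2.copyMakeBorder(S,0,526-325,0,0,cv2.BORDER_CONSTANT); cv2.imwrite("pics/m8.png",cv2.hconcat([L,S]))
E
```

```text
326 [ 25  24  23  26  24  28  23  25  25  24  24  20   0 233 240 230 228 229
 229 228 228 228 228 228 229 229 228 228 227 228 227 228 228 228 228 228]
332 [ 26  23  22  20  24  22  26  23  27  27  23  23  22   0 124 245 232 228
 228 228 229 228 228 228 228 228 228 228 228 228 228 228 228 228 228 228]
336 [ 25  29  30  26  28  28  28  28  28  26  26  28  29  23   0 234 240 230
 228 229 229 228 228 229 228 228 227 228 228 227 228 228 228 228 228 228]
340 [ 28  28  25  28  29  28  30  24  24  29  26  28  27  29  21   0 251 240
 231 229 230 230 230 230 229 229 229 228 228 229 228 229 229 229 229 230]
354 [   0.232  -125.8465]
357 [   0.2309 -124.8019]
360 [   0.2299 -123.7573]
```

View pics/m8.png

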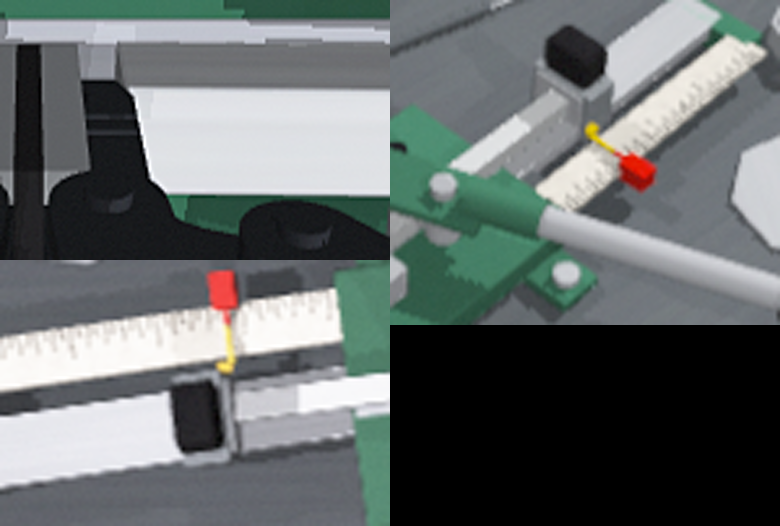

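Call:
carry_out(motion=[0.5,0,0,0,0,0,0,0,0,0,0,0,0,0,0,0,0,0,0,0,0])

```text
time: 17.45
tool_pos: [0.5358, -0.0915, 0.0368]
tcp_rot: [[-0.119, 0.993, 0.0], [0.993, 0.119, 0.0], [0.0, 0.0, -1.0]]
wrist_force: [0.7, 0.5, -0.1]
grip_width: 0.0004
```

Call:
carry_out(motion=[0.5,0,0,0,0,0,0,0,0,0,0,0,0,0,0,0,0,0,0,0,0])

```text
time: 17.75
tool_pos: [0.5357, -0.091, 0.0368]
tcp_rot: [[-0.119, 0.993, 0.0], [0.993, 0.119, 0.0], [0.0, 0.0, -1.0]]
wrist_force: [0.3, -1.8, -0.1]
grip_width: 0.0001
```

Call:
carry_out(motion=[0.5,0,0,0,0,0,0,0,0,0,0,0,0,0,0,0,0,0,0,0,0])

```text
time: 18.05
tool_pos: [0.5357, -0.0906, 0.0368]
tcp_rot: [[-0.119, 0.993, -0.0], [0.993, 0.119, 0.0], [0.0, -0.0, -1.0]]
wrist_force: [-0.1, -1.8, -0.1]
grip_width: -0.0001
```

Call:
carry_out(motion=[0.5,0,0,0,0,0,0,0,0,0,0,0,0,0,0,0,0,0,0,0,0])

```text
time: 18.35
tool_pos: [0.5356, -0.0904, 0.0368]
tcp_rot: [[-0.119, 0.993, 0.0], [0.993, 0.119, -0.0], [-0.0, -0.0, -1.0]]
wrist_force: [0.3, -2.3, -0.4]
grip_width: 0.0002
```

Call:
carry_out(motion=[0.5,0,0,0,0,0,0,0,0,0,0,0,0,0,0,0,0,0,0,0,0])

```text
time: 18.65
tool_pos: [0.5356, -0.0903, 0.0368]
tcp_rot: [[-0.118, 0.993, -0.0], [0.993, 0.118, -0.001], [-0.001, -0.0, -1.0]]
wrist_force: [0.0, -4.7, -0.4]
grip_width: 0.0
```

Call:
carry_out(motion=[0.5,0,0,0,0,0,0,0,0,0,0,0,0,0,0,0,0,0,0,0,0])

```text
time: 18.95
tool_pos: [0.5354, -0.0903, 0.0368]
tcp_rot: [[-0.118, 0.993, -0.0], [0.993, 0.118, -0.001], [-0.001, -0.0, -1.0]]
wrist_force: [1.4, -5.5, -0.8]
grip_width: -0.0003
```

Call:
carry_out(motion=[-1,0,0,0,0,0,0,-3,0,0,0,0,0,0,-10,0,0,0,0,0,0,-20,0,0,0,0,0,0,0,0,-40,0,0,0,0,0,0,-40,0,0,0,0,0,0,-40,0,0,0,0,0,0,0,0,0,0,0])

```text
time: 19.75
tool_pos: [0.5432, -0.1226, 0.1617]
tcp_rot: [[-0.119, 0.993, 0.01], [0.993, 0.119, 0.0], [-0.001, 0.01, -1.0]]
wrist_force: [0.4, 0.2, -0.0]
grip_width: -0.0002
```

Call:
carry_out(motion=[40,-7,0,0,0,0,50,45,-7,0,0,0,0,50,45,-7,0,0,0,0,50,45,-7,0,0,0,0,50,45,-7,0,0,0,0,50,45,-7,0,0,0,0,50,45,-7,0,0,0,0,50,35,-6,0,0,0,0,50])

```text
time: 20.55
tool_pos: [0.4424, 0.2164, 0.1564]
tcp_rot: [[-0.122, 0.993, -0.001], [0.993, 0.122, 0.002], [0.002, -0.001, -1.0]]
wrist_force: [1.3, -0.5, -0.6]
grip_width: 0.0499
```

Call:
carry_out(motion=[0,0,30,0,0,0,50,0,0,30,0,0,0,50,0,0,0,0,0,0,50,0,0,0,0,0,0,50])

```text
time: 20.95
tool_pos: [0.4434, 0.2129, 0.0965]
tcp_rot: [[-0.119, 0.993, -0.002], [0.993, 0.119, -0.001], [-0.0, -0.002, -1.0]]
wrist_force: [0.4, -0.1, 0.2]
grip_width: 0.05
```

```bash
python3 - <<'E'
from h import *
o=manip.get_obs(); print(o["time"],o["tool_pos"],toB(o["tool_pos"]),o["tcp_rot"][:,0],o["wrist_force"])
im=viewer.snapshot("wrist")[:,:,::-1].copy(); cv2.imwrite("pics/w9.png",im); np.savez("w9.npz",**o)
masks(im)
E
```

```text
20.95 [0.4434 0.2129 0.0965] [-55.2785 172.3565] [-0.1192  0.9929 -0.0005] [ 0.4458 -0.1277  0.1732]
red 432 275 275
red 434 275 277
red 436 275 277
red 438 275 277
red 440 269 278
red 442 275 277
yel 414 275 276
yel 416 275 276
yel 418 275 276
yel 420 275 276
yel 422 275 276
yel 424 275 277
yel 426 275 277
yel 428 275 277
yel 430 276 277
```

Call:
carry_out(motion=[-8,0,0,0,0,0,80,0,0,0,0,0,0,80,0,0,0,0,0,0,80,0,0,0,0,0,0,80])

```text
time: 21.4
tool_pos: [0.4452, 0.2053, 0.0973]
tcp_rot: [[-0.118, 0.993, 0.001], [0.993, 0.118, 0.001], [0.001, 0.001, -1.0]]
wrist_force: [-0.1, 0.2, -0.3]
grip_width: 0.0797
```

```bash
python3 - <<'E'
from h import *
o=manip.get_obs(); print(o["time"],toB(o["tool_pos"]))
im=viewer.snapshot("wrist")[:,:,::-1].copy(); cv2.imwrite("pics/w10.png",im); np.savez("w10.npz",**o)
masks(im); C=cam("wrist",o)
x0=int(proj(C,[*((tB+RB@np.array([52,153]))/1000),.025])[0,0]); print(x0)
gap(im,C,(435,440),(416,430),x0=x0)
t=viewer.snapshot("top")[:,:,::-1]; cv2.imwrite("pics/t10.png",t)
z=lambda i,w,h:cv2.resize(i,(w,h),interpolation=cv2.INTER_CUBIC)
cv2.imwrite("pics/m10.png",cv2.hconcat([z(im[260:460,190:390],500,500),z(t[225:315,190:280],300,500)]))
E
```

```text
21.4 [-54.3508 164.5166]
red 428 288 288
red 430 289 292
red 432 288 292
red 434 288 292
red 436 288 292
red 438 280 295
red 440 280 296
red 442 280 297
red 444 286 298
red 446 294 299
yel 410 288 292
yel 412 288 293
yel 414 288 293
yel 416 288 293
yel 418 288 293
yel 420 288 293
yel 422 288 293
yel 424 288 293
yel 426 288 293
yel 428 289 293
290
red 288.92 437.0 [ 58.6254 151.8627]
yel 290.71 422.5 [ 48.1417 153.0798]
ptr-tip y 1.217101462328941
```

View pics/m10.png

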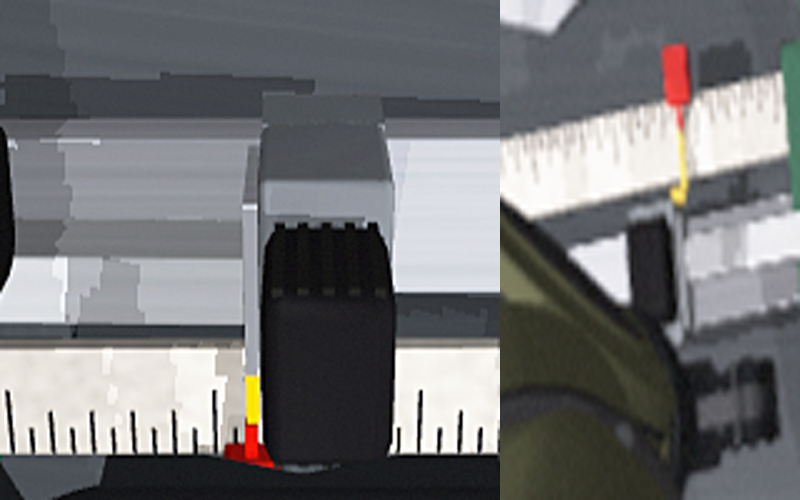

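```bash
python3 - <<'E'
from h import *
o=dict(np.load("w10.npz")); C=cam("wrist",o); im=cv2.imread("pics/w10.png")
gap(im,C,(431,437),(412,428),x0=290)
# bar top surface (z46, x -6..6) grey profile near the stop face
for bx in (-5,0,4):
    P=proj(C,[[*((tB+RB@np.array([bx,y]))/1000),.046] for y in np.arange(140,160,1.)])
    print(bx,[int(im[int(round(v)),int(round(u))].mean()) for u,v in P], P[12].round())
E
```

```text
red 290.02 433.5 [ 56.0725 152.5616]
yel 290.67 419.5 [ 46.0024 153.0852]
ptr-tip y 0.5236582973738848
-5 [189, 190, 188, 189, 188, 187, 187, 186, 188, 187, 187, 188, 189, 156, 168, 169, 77, 65, 13, 20] [286. 364.]
0 [180, 180, 179, 179, 179, 179, 181, 179, 179, 180, 178, 180, 183, 168, 168, 169, 112, 5, 14, 23] [286. 373.]
4 [187, 186, 185, 186, 187, 185, 186, 185, 186, 184, 186, 186, 194, 170, 169, 180, 116, 3, 12, 25] [286. 379.]
```

```bash
python3 -c "
from bench import manip
print(manip.get_obs()['wrist_force']); print(manip.hand_in())"
```

```text
[0.3639493  0.26550392 0.19234705]
the job is handed in; nothing more can be done
None
```

The stop is set on the marker and the bar has been fed up against it. I handed the job in at about 21.5 s, with the gripper clear of everything.

- **Stop:** I slid it by its grip about 88 mm towards the former, with one small correction.
    - Before feeding, the pointer measured 0.2–0.35 mm from the red tip.
    - After feeding it measured about 0.5 mm, still on the +y side. The camera is good to a few tenths of a millimetre at best, so the stop may have crept 0.1–0.2 mm, or that may be noise. I did not correct it.
- **Bar:** I pushed it at the tail in 0.5 mm steps at the end. The tool stopped advancing as the push rose from about 2 N to 5.5 N, below the roughly 9 N that moves the stop. I then backed off. In the last wrist picture the bar's top runs without a gap up to the stop's face.
- **Disagreement:** Contact came about 2 mm later than my image estimate. I put that down to calibration error and went by the force and the picture.
- **Bystanders:** I didn't measure them again at the end. None was in the tool's path, and no unexpected forces showed up.

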